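Third hand for a hanger block on a wardrobe rail

ROBOT

A 7-joint arm with a two-finger parallel gripper is mounted at the origin on the work surface. World frame = base frame: x ahead of the robot, y to its left, z up, the work surface at z = 0. Lengths are in m, angles in rad, forces in N, time in s.
With the tool pointing down it reaches from about 0.4 to 0.875 m from the base axis. Payload 6.5 kg.
Tool frame: the origin (TCP) lies at the very end of the fingers, on their centre line; the grasp point (between the pads) lies 19 mm behind it; z points along the fingers, y is the direction in which the jaws open and shut (so a half turn about z gives the same grasp; the last joint's range is limited). The gripper opens to 85 mm and grips with 20 to 120 N. Pads are 22 mm wide; open, the fingers measure 114 mm over their backs; the gripper's body (76 mm by 85 mm) begins 54 mm behind the grasp point. The pads swing forward as they close: fully open they stand 13 mm farther back than shut.
Start: joints at [-1.248, 0.536, -0.004, 1.538, 0.003, 1.067, -0.071], TCP at [0.246, 0.601, 0.231] pointing down, gripper open.
Joint ranges: [-2.7, 2.7], [-0.37, 2.16], [-1.27, 1.26], [0.24, 2.4], [-1.31, 4.45], [0.19, 1.91], [-2.76, 2.76]. Speed limits (rad/s): [2.39, 2.39, 3.14, 3.14, 3.14, 3.14, 3.14].

INTERFACE

Orientations are given as a rotation vector (axis times angle).
In Python, from plant import env gives the robot as it stands. The module is installed in compiled form; this text tells all that it offers.
- The arm moves only by the shell command python3 -m creep 'ROWS' [FORCE]. ROWS is a JSON object of lists of equal length, an entry for each row: "travel": the shift along the world's x, y, z in cm, a list of three; "yaw": the turn about the world's z in degrees; "jaw": the finger opening in cm, from 0 to 8.54. In form: {"travel": [[dx, dy, dz], ...], "yaw": [yaw, ...], "jaw": [jaw, ...]}. A call has exactly 8 rows; each row is the pose to reach, as a shift and turn from the pose measured when the call began; what a row does not reach only later rows make up. A row lasts 1/8 s, in which the tool goes at most 62.5 mm and 10.7 degrees, less where a joint would pass 70% of its speed; a pose out of reach is approached as far as the arm can. A call with a gripper value outside its range is refused whole. The fingers move at their own pace and stop on an object; FORCE is the grip in N (left out, the last holds). Time passes only in rows, so rows that repeat a pose let the fingers close, or fill a call up. It gives the time, the measured TCP pose, the force and the opening at its end, in the units of the state.
- env.get_state(): the state, without advancing time (a new reading comes with each control period).
- env.grab_frame(name): name is "scene" or "side" or "wrist"; returns the picture (400x640x3 uint8, red, green, blue); there is no depth.
- env.camera_model(name): a dict with "K" (3x3 intrinsics, pixels), "eye" and "attitude" of the camera in the world; the wrist camera has in their place "mount" (4x4, takes a point from camera to tool coordinates, whose origin is the TCP and whose axes are the flange's). Camera axes: x right, y up, looking along -z (the intrinsics and any distortion apply to the point x, -y, -z); pixel columns grow to the right and rows downward; lengths in m; the calibration is good to about 2 mm. A picture is of the moment at which its call begins: read the wrist's pose just before it. camera_model takes no time and is no camera call.
- env.job_done(): hands the job in, once; it reports no verdict.
Trained networks look in the newest picture that a camera, given by its name, has taken for a name from the list of things; names that differ only in an ending like _2 or _b are one class to them, and where a whole thing is asked for, a point or a joint stands for the part that bears it (a point fixed in the world has none). Each returns a list of dicts, best first, with "conf" (0 to 1); they miss things now and then, are a little off and sometimes report something else, mostly with a low value. They report only what shows in the picture. A call takes as long as a camera call. They do not tell look-alikes from the thing itself.
- env.silhouettes(camera, thing): "region" (400x640 bool, what is visible of it) and "extent" ([centre column, centre row, width, height] in pixels, round what is visible of it).
- env.tip_of(camera, thing): "at" ([row, column] in pixels: a listed point, or the origin of a listed thing).
The state is a dict: "clock": time; "joint_pos": joint angles; "qd": joint speeds; "joint_torque": joint torques, N m; "tcp_pos": TCP position; "eef_rot": TCP orientation; "force": force on the tool from outside, world axes, zero at the start; "wrist_torque": the same for the moment, N m; "opening": finger opening in m.
Only numpy, scipy, OpenCV 4.12 (cv2) and the standard library are available. Lean on these libraries where they do the work, as an engineer would, in place of code of your own. Each camera call takes 0.05 s, during which the arm holds its last target. There are 200 camera calls.

TASK

Pick up the loose wooden hanger block and hold it for me against the front of the wooden rail, off the shelf: flat back on the rail and hooks towards the robot, upright, centred on the notch in the rail's top edge, its top flush with the top of the rail like the block already mounted. Bring it up gently, never ramming the rail, then press it on with a steady 10 N or so and finish while still holding and pressing it there, so that I can drive the screw in from behind. Leave everything else on the shelf where it is.

Things in the scene. Friction and masses are not known exactly. Their poses are not given: they have to be found in the camera images.
- block: Loose brown wooden hanger block, 36 mm deep (x), 50 wide (y), 60 tall (z), 80 to 170 g, standing on the shelf clear of the rail. Origin: centre of its underside. Flat back at x = +18 mm; from its front (x = -18) two thin steel hooks stick out 28 mm at y = -12 and +12 mm, 17 to 32 mm above the underside. Its side faces (y = -25 and +25) are bare, to be gripped from above.
- rail: Fixed rigid wooden rail standing on the shelf, 18 mm thick (x), 320 long (y), 90 high. Origin: centre of its underside; x points from its front face (x = -9 mm, towards the robot) to its rear, z up. An identical hanger block is already mounted on its front, centred at y = -80 mm, top flush with the rail's top, underside 30 mm above the shelf. Two small steel feet behind.
- notch (a point): Point on the rail's front face, at the level of the rail's top edge (90 mm above the shelf), in the middle of the notch: a rectangular cut 16 mm wide and 20 mm deep in the top edge, at y = +60 mm along the rail. Same axes as the rail.
- organizer: Bystander: clear acrylic lipstick organizer with eight slots, 75 x 135 x 45 mm high. Origin at the centre of its underside.
- lipstick1: Bystander: closed black lipstick tube, 19 mm across, 74 mm tall, in a slot of the organizer. Origin at the centre of its foot.
- lipstick2: Bystander: a second such tube in another slot of the organizer. Origin at the centre of its foot.
- comb: Bystander: black comb lying flat, about 40 x 170 (its y) x 6 mm. Origin at its centre, underside.
- ring_cone: Bystander: white ceramic ring cone, 64 mm across its foot, 80 mm tall. Origin under its centre.
- pin_cup: Bystander: open steel hairpin cup, 56 mm across, 65 mm tall. Origin under its centre.
- mirror: Bystander: small oval mirror on a steel stand, foot 110 mm across, 145 mm wide over its fork, 203 mm tall. Origin under its centre.
Things that resemble listed ones, but are neither listed nor needed, are in the scene too. What is shaped like the block but green is not meant.

How it is judged:
By the outcome, as a careful person would: the job done as asked, in the order asked, and still so for the second after the job is handed in, while the arm keeps its last pose, push and grip.
It also fails if it takes over 48 s, if anything falls off the work surface, if the arm or the gripper's body presses on something with over 40 N, if the wrist force passes 120 N, or if a joint passes its speed limit or range.

## Working session

There is one attempt and no reset: what is moved stays moved. The work goes in short steps, Python scripts to look and compute and a shell command to move; the robot and the scene stay as the last step left them, time stands still between calls to the robot, and variables do not carry over. Pictures are saved under pics/ and viewed, on a budget of 10 in all, crops included, one or two more only if the job needs it, and the job is handed in when it is done.

```bash
mkdir -p pics; cat > h.py <<'E'
import numpy as np, cv2
from scipy.spatial.transform import Rotation as R
from plant import env
def cam(name):
    m=env.camera_model(name); K=np.array(m["K"])
    if "mount" in m:
        s=env.get_state(); T=np.eye(4); T[:3,:3]=R.from_rotvec(s["eef_rot"]).as_matrix(); T[:3,3]=s["tcp_pos"]
        T=T@np.array(m["mount"]); return K,T[:3,3],T[:3,:3],m
    A=np.array(m["attitude"]); A=A if A.shape==(3,3) else R.from_rotvec(A).as_matrix()
    return K,np.array(m["eye"]),A,m
def ray(c,row,col):
    K,e,A,m=c; d=np.array([(col-K[0,2])/K[0,0],-(row-K[1,2])/K[1,1],-1]); return e,A@d
def onz(c,row,col,z):
    e,d=ray(c,row,col); return e+d*(z-e[2])/d[2]
def proj(c,p):
    K,e,A,m=c; q=A.T@(np.array(p)-e); return np.array([K[1,2]+K[1,1]*q[1]/q[2], K[0,2]-K[0,0]*q[0]/q[2]]) # row,col
def grab(name,f=None):
    c=cam(name); im=env.grab_frame(name)
    if f: cv2.imwrite(f,im[:,:,::-1])
    return c,im
E
python3 - <<'E'
from h import *
for n in("scene","side","wrist"):
    m=env.camera_model(n); print(n,m)
    c,im=grab(n,f"pics/{n}0.png")
    for t in ("block","rail","notch"):
        if t!="notch":
            print(t,[(np.round(d["extent"]),round(d["conf"],2)) for d in env.silhouettes(n,t)])
        print(t,[(np.round(d["at"],1),round(d["conf"],2)) for d in env.tip_of(n,t)])
print(env.get_state())
E
```

```text
scene {'K': array([[459.32893954,   0.        , 313.28609969],
       [  0.        , 459.32893954, 199.48182898],
       [  0.        ,   0.        ,   1.        ]]), 'eye': array([1.00985848, 0.79392278, 1.07682488]), 'attitude': array([0.24886917, 0.97819898, 2.45530038])}
block [(array([345., 239.,  24.,  29.]), 0.72), (array([359., 209.,  12.,  24.]), 0.55)]
block [(array([217.2, 356.4]), 0.95), (array([248.4, 339.3]), 0.88)]
rail [(array([284., 221.,  49.,  92.]), 0.71), (array([307., 149.,  19.,  22.]), 0.49)]
rail []
notch [(array([221.5, 292.8]), 0.8), (array([149.3, 269.5]), 0.24), (array([137.5, 260.6]), 0.22)]
side {'K': array([[395.77304054,   0.        , 327.71264802],
       [  0.        , 395.77304054, 195.90857789],
       [  0.        ,   0.        ,   1.        ]]), 'eye': array([ 0.16836203, -1.04866642,  0.7053513 ]), 'attitude': array([ 1.03987146, -0.1934718 , -0.31642597])}
block [(array([282., 204.,  16.,  24.]), 0.77), (array([308., 191.,  19.,  21.]), 0.55), (array([360., 207.,  39.,  74.]), 0.15)]
block [(array([198.5, 307.4]), 0.66), (array([212.2, 285.6])
[... 700 characters left out ...]
il []
rail []
notch []
{'clock': 0.9, 'joint_pos': array([-1.24821686,  0.53634541, -0.00441473,  1.53789346,  0.00265783,
        1.06737591, -0.07122368]), 'qd': array([-0.00107579,  0.00117072, -0.00092029,  0.00119307, -0.00078717,
       -0.00243722,  0.00016019]), 'joint_torque': array([-4.43387453e-04, -5.83321559e+01,  1.04811933e+00, -2.59443873e+01,
        1.24653027e-02,  1.55022961e-03, -2.42973266e-05]), 'tcp_pos': array([0.24638823, 0.60146825, 0.23132773]), 'eef_rot': array([ 6.06758806e-01,  3.08237098e+00, -3.95438809e-05]), 'force': array([ 0.77664525,  0.62303117, -0.46045748]), 'wrist_torque': array([ 0.02302004, -0.0292562 ,  0.03514421]), 'opening': 0.0852688983561315}
```

View pics/scene0.png

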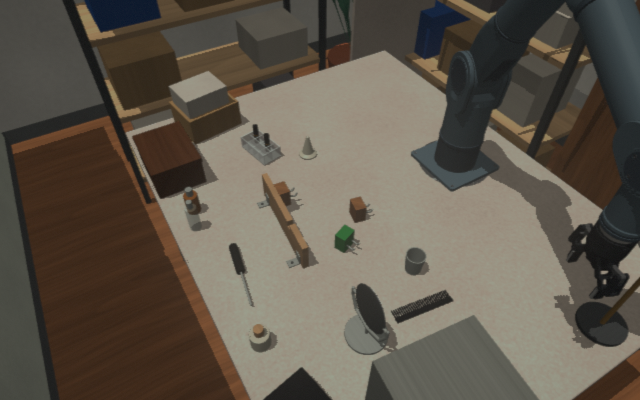

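View pics/side0.png

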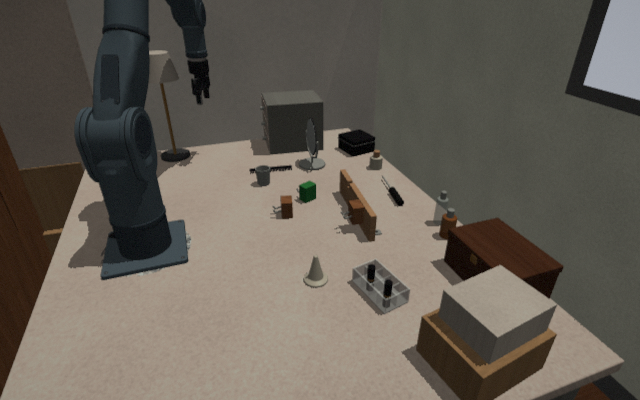

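```bash
python3 - <<'E'
from h import *
c=cam("scene"); s=cam("side")
for n,cc,pts in(("scene",c,[(217.2,356.4,0),(248.4,339.3,0),(221.5,292.8,.09)]),("side",s,[(198.5,307.4,0),(212.2,285.6,0),(182,349.7,.09),(215.9,358.5,0)])):
    for r,q,z in pts: print(n,r,q,onz(cc,r,q,z).round(3))
E
```

```text
scene 217.2 356.4 [0.435 0.042 0.   ]
scene 248.4 339.3 [0.545 0.118 0.   ]
scene 221.5 292.8 [0.647 0.028 0.09 ]
side 198.5 307.4 [0.528 0.117 0.   ]
side 212.2 285.6 [0.431 0.054 0.   ]
side 182 349.7 [0.649 0.026 0.09 ]
side 215.9 358.5 [ 0.653 -0.049  0.   ]
```

Candidates for the block (scene col,row): the brown loose one at (358,209), the green one at (345,239) which is excluded, and the mounted one at (282,190) on the rail. I chose (358,209), which puts it at about (0.433, 0.048). The rail is at (285,220), with the notch near (293,221). The side view agrees: brown at (286,207), green at (307,192), rail (356,205). I'll hover above the block and take the close crop there.

```bash
python3 -m creep '{"travel":[[1.8,-5.5,0],[3.7,-11,0],[5.5,-16.6,0],[7.3,-22,0],[9.2,-27.7,0],[11,-33,0],[12.8,-38.8,0],[14.6,-44,0]],"yaw":[5,10,15,20,22,22,22,22],"jaw":[8.5,8.5,8.5,8.5,8.5,8.5,8.5,8.5]}' 40
python3 -c "
from plant import env
s=env.get_state();print(s['tcp_pos'],s['eef_rot'])"
```

```text
clock: 1.9
tcp_pos: [0.3929, 0.1594, 0.2317]
eef_rot: [0.008, 3.141, 0.001]
force: [0.8, -0.2, 0.4]
opening: 0.0849
[0.39290104 0.15944983 0.23166776] [8.39216989e-03 3.14065725e+00 7.77459770e-04]
```

```bash
python3 -m creep '{"travel":[[1.2,-4,0],[2.5,-8,0],[3.7,-11.2,0],[3.7,-11.2,0],[3.7,-11.2,0],[3.7,-11.2,0],[3.7,-11.2,0],[3.7,-11.2,0]],"yaw":[0,0,0,0,0,0,0,0],"jaw":[8.5,8.5,8.5,8.5,8.5,8.5,8.5,8.5]}' 40
python3 - <<'E'
from h import *
c,im=grab("wrist","pics/w1.png")
np.save("w1.npy",im)
print(cam("wrist")[1])
for d in env.tip_of("wrist","block"): print("block",np.round(d["at"],1),round(d["conf"],2),onz(c,*d["at"],0).round(4))
for d in env.silhouettes("wrist","block"): print(d["extent"].round() if hasattr(d["extent"],'round') else d["extent"],round(d["conf"],2))
for d in env.tip_of("wrist","notch"): print("notch",np.round(d["at"],1),round(d["conf"],2),onz(c,*d["at"],.09).round(4))
for d in env.tip_of("wrist","rail"): print("rail",np.round(d["at"],1),round(d["conf"],2),onz(c,*d["at"],0).round(4))
E
```

```text
clock: 2.9
tcp_pos: [0.4298, 0.0479, 0.2317]
eef_rot: [0.007, 3.141, 0.001]
force: [-0.4, -0.2, 0.9]
opening: 0.0851
[0.35212948 0.04707897 0.37470968]
block [164.2 314.9] 0.98 [0.4293 0.0415 0.    ]
block [235.5 367.2] 0.74 [0.5242 0.1091 0.    ]
[312.3, 161.4, 48.6, 70.8] 0.74
[381.9, 248.9, 61.6, 63.9] 0.57
notch [364.5 302.8] 0.9 [0.6449 0.0269 0.09  ]
rail [315.8 263.3] 0.66 [ 0.649  -0.0341  0.    ]
```

View pics/w1.png

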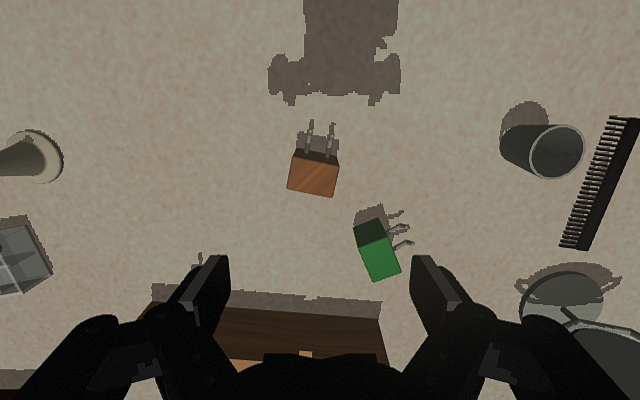

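```bash
python3 - <<'E'
from h import *
im=np.load("w1.npy"); c=cam("wrist")
a=cv2.resize(im[105:215,270:430],(800,550),interpolation=cv2.INTER_CUBIC)
b=cv2.resize(im[270:380,140:400],(800,338),interpolation=cv2.INTER_CUBIC)
cv2.imwrite("pics/w1b.png",np.vstack([cv2.resize(a[:, :500],(374,260)) if 0 else cv2.resize(im[110:210,275:435],(416,260),interpolation=cv2.INTER_CUBIC),])[:,:,::-1]) 
top=cv2.resize(im[110:210,275:435],(800,500))[:260]
canvas=np.zeros((600,800,3),np.uint8); canvas[:260,:416]=cv2.resize(im[110:210,275:435],(416,260),interpolation=cv2.INTER_CUBIC); canvas[262:600]=b
cv2.imwrite("pics/w1b.png",canvas[:,:,::-1])
sub=im[110:210,275:350]; hsv=cv2.cvtColor(sub,cv2.COLOR_RGB2HSV)
m=((hsv[...,1]>110)&(hsv[...,2]>110)).astype(np.uint8); print(m.sum())
cs,_=cv2.findContours(m,cv2.RETR_EXTERNAL,cv2.CHAIN_APPROX_NONE); k=max(cs,key=cv2.contourArea)[:,0]
P=np.array([onz(c,y+110,x+275,.06)[:2] for x,y in k])
r=cv2.minAreaRect((P*1000).astype(np.float32)); print("top face mm",r)
for row,col in cv2.boxPoints(r): pass
E
```

```text
1131
top face mm ((431.06134033203125, 38.89213562011719), (46.42181396484375, 33.31424331665039), 78.24877166748047)
```

View pics/w1b.png

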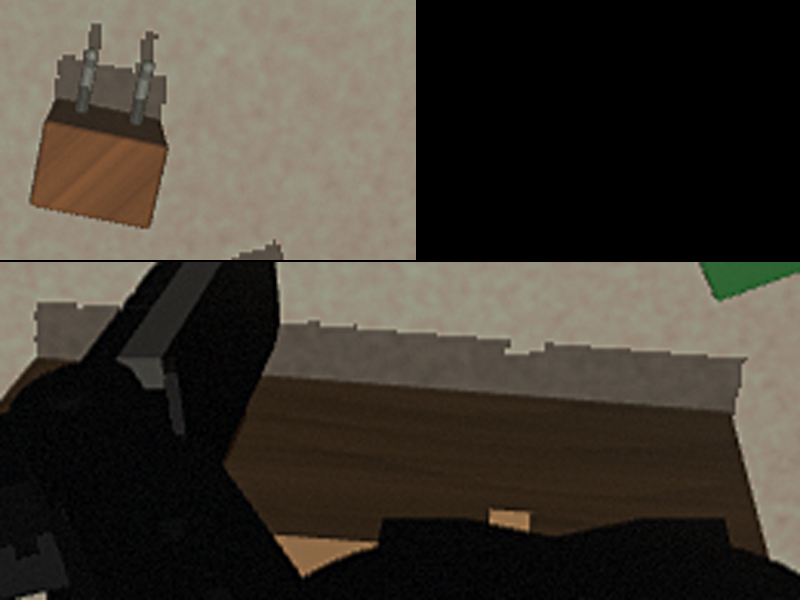

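Crop confirms the brown block with two hooks toward the robot (top face at full-image (313,175)); the rail's front bottom edge and the notch (~(306,351)) are visible too.

```bash
python3 - <<'E'
from h import *
c=cam("wrist")
f=lambda u,v,z:onz(c,270+(v-262)*110/338,140+u*260/800,z)
a,b=f(258,376,0),f(735,412,0); d=b-a; print("rail front base",a,b,"yaw",-np.degrees(np.arctan2(d[0],d[1])))
print("notch floor",f(510,511.5,.07), "L,R",f(489,510,.07),f(531,513,.07))
print("top edge", f(275,533,.09))
E
python3 -m creep '{"travel":[[0.1,-0.9,-2],[0.1,-0.9,-5],[0.1,-0.9,-9],[0.1,-0.9,-13],[0.1,-0.9,-17],[0.1,-0.9,-20],[0.1,-0.9,-21.6],[0.1,-0.9,-21.6]],"yaw":[-6,-11.5,-11.5,-11.5,-11.5,-11.5,-11.5,-11.5],"jaw":[8.5,8.5,8.5,8.5,8.5,8.5,8.5,8.5]}' 60
```

```text
rail front base [ 0.63405078 -0.08965136  0.        ] [0.65515332 0.13086452 0.        ] yaw -5.466343053490674
notch floor [0.64514706 0.0289537  0.07      ] L,R [0.64436288 0.02069472 0.07      ] [0.64593221 0.03722286 0.07      ]
top edge [ 0.63537806 -0.05732058  0.09      ]
clock: 4.15
tcp_pos: [0.4305, 0.0384, 0.0152]
eef_rot: [-0.323, -3.124, -0.0]
force: [0.4, 0.1, 0.5]
opening: 0.0851
```

```bash
python3 -m creep '{"travel":[[0,0,0],[0,0,0],[0,0,0],[0,0,0],[0,0,0],[0,0,0],[0,0,0],[0,0,0]],"yaw":[0,0,0,0,0,0,0,0],"jaw":[3.5,3.5,3.5,3.5,3.5,3.5,3.5,3.5]}' 60
python3 -c "
from h import *
grab('wrist','pics/w2.png')"
```

```text
clock: 5.15
tcp_pos: [0.4314, 0.0386, 0.0163]
eef_rot: [0.323, 3.123, 0.001]
force: [-0.6, -0.0, 6.2]
opening: 0.0496
```

View pics/w2.png

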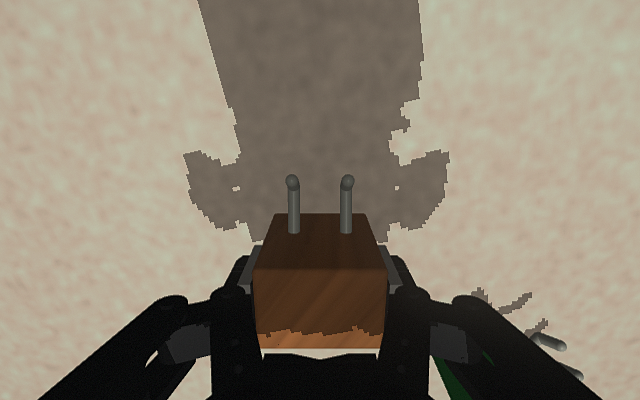

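The wrist view shows the block square between the pads, with its top front edge at cols 254–386, row 268. Next I'll lift it and get a side view of the notch.

```bash
python3 - <<'E'
from h import *
c=cam("wrist"); s=env.get_state(); Rm=R.from_rotvec(s["eef_rot"]).as_matrix()
for r,q in((268,254),(268,386),(348,262),(348,378)):
    p=onz(c,r,q,.06); print(r,q,p.round(4),"tool",(Rm.T@(p-s["tcp_pos"])).round(4))
print(s["force"])
E
python3 -m creep '{"travel":[[0,0,1],[0,0,4],[0,0,8],[1.5,-3,12],[4,-7,15],[7,-11,17],[9.5,-15,18.4],[10.9,-17.9,18.4]],"yaw":[0,0,0,2,4,6.4,6.4,6.4],"jaw":[3.5,3.5,3.5,3.5,3.5,3.5,3.5,3.5]}' 60
python3 - <<'E'
from h import *
env.grab_frame("wrist")
c,im=grab("wrist","pics/w3.png"); np.save("w3.npy",im); s=env.get_state(); print(s["tcp_pos"],s["eef_rot"],s["force"],s["opening"])
for d in env.tip_of("wrist","notch"): print("notch",np.round(d["at"],1),round(d["conf"],2),onz(c,*d["at"],.09).round(4))
E
```

```text
268 254 [0.4076 0.0186 0.06  ] tool [ 0.0192 -0.0244 -0.0437]
268 386 [0.4173 0.065  0.06  ] tool [ 0.0192  0.023  -0.0437]
348 262 [0.4426 0.0122 0.06  ] tool [-0.0165 -0.0235 -0.0437]
348 378 [0.452  0.0569 0.06  ] tool [-0.0165  0.0222 -0.0437]
[-0.8580298  -0.41118482  7.50377916]
clock: 6.2
tcp_pos: [0.542, -0.1427, 0.2027]
eef_rot: [0.15, 3.133, 0.0]
force: [-0.8, -0.0, -1.9]
opening: 0.0494
[ 0.54112164 -0.14477219  0.20163082] [ 1.56090514e-01  3.13383363e+00 -2.69298491e-03] [-0.33268199  0.00923102 -1.10994316] 0.049523168753094864
notch [278.4 517.3] 0.83 [0.644  0.0273 0.09  ]
```

View pics/w3.png

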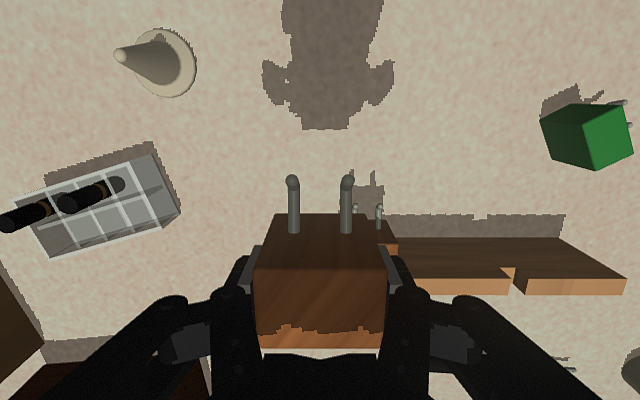

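```bash
python3 - <<'E'
from h import *
im=np.load("w3.npy"); cv2.imwrite("pics/w3b.png",cv2.resize(im[225:305,380:640],(780,240),interpolation=cv2.INTER_CUBIC)[:,:,::-1]) 
b=cv2.resize(im[255:300,480:640],(800,225),interpolation=cv2.INTER_NEAREST)
cv2.imwrite("pics/w3b.png",b[:,:,::-1])
E
```

```text
(no output)
```

View pics/w3b.png

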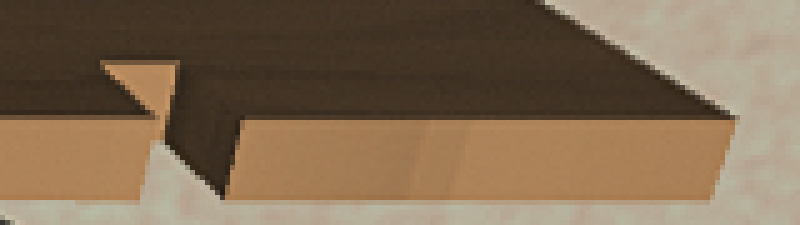

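```bash
python3 - <<'E'
from h import *
c=cam("wrist"); s=env.get_state()
f=lambda u,v,z:onz(c,255+v/5-.5,480+u/5-.5,z)
L,Rr,E,B=f(157,117,.09),f(241,118,.09),f(736,118,.09),f(712,200,.09)
print(L,Rr,E,B)
d=E-(L+Rr)/2; print("len",np.hypot(*d[:2]),"notch w",np.hypot(*(Rr-L)[:2]),"thick",np.hypot(*(B-E)[:2]))
m=(L+Rr)/2
im=np.load("w3.npy"); e0=f(-390,117,.09) 
yaw=-np.arctan2(d[0],d[1]); print("notch",m,"yaw",np.degrees(yaw))
K=cv2.cvtColor(im,cv2.COLOR_RGB2HSV)[...,2]
pts=[]
for col in list(range(420,500,4))+list(range(532,620,4)):
    g=np.diff(K[268:288,col].astype(float)); i=g.argmax(); pts.append((col,268.5+i))
P=np.array([onz(c,r,q,.09)[:2] for q,r in pts]); k=np.polyfit(P[:,1],P[:,0],1); print("edge fit slope deg",-np.degrees(np.arctan(k[0])),"x at m",np.polyval(k,m[1]),"res",np.std(P[:,0]-np.polyval(k,P[:,1])))
rv=R.from_rotvec(s["eef_rot"]).as_matrix(); print("tool y ang",np.degrees(np.arctan2(rv[1,1],rv[0,1])), "tilt",rv[:,2], s["tcp_pos"])
E
```

```text
[0.63918945 0.02598937 0.09      ] [0.64092448 0.04155777 0.09      ] [0.64987956 0.13320686 0.09      ] [0.66765782 0.13227275 0.09      ]
len 0.09991728504269892 notch w 0.015664779986732116 thick 0.017802783149299922
notch [0.64005696 0.03377357 0.09      ] yaw -5.641704339772572
edge fit slope deg -5.580732927096691 x at m 0.6405918289632735 res 8.491820159330821e-17
tool y ang 84.41332420018922 tilt [ 2.04185529e-03 -6.17974791e-05 -9.99997914e-01] [ 0.54025407 -0.14223407  0.20104214]
```

```bash
python3 -m creep '{"travel":[[0,0,0],[0,0,0],[0,0,0],[0,0,0],[0,0,0],[0,0,0],[0,0,0],[0,0,0]],"yaw":[0,0,0,0,0,0,0,0],"jaw":[3.5,3.5,3.5,3.5,3.5,3.5,3.5,3.5]}' 60
python3 - <<'E'
from h import *
c,im=grab("wrist","pics/w4.png"); s=env.get_state(); np.save("w4.npy",im); print(c[1],cam("wrist")[1])
print(s["tcp_pos"],s["eef_rot"],s["force"])
V=cv2.cvtColor(im,cv2.COLOR_RGB2HSV)[...,2].astype(float)
rows=[]
for col in list(range(425,500,3))+list(range(535,620,3)):
    g=np.diff(V[262:290,col]); i=g.argmax(); w=g[i-1:i+2].clip(0); rows.append((col,262.5+i-1+(w*np.arange(3)).sum()/w.sum()))
rows=np.array(rows); k=np.polyfit(rows[:,0],rows[:,1],1); print("edge row",k,np.std(rows[:,1]-np.polyval(k,rows[:,0])))
a,b=[onz(c,np.polyval(k,q),q,.09) for q in(425,615)]; d=b-a; yaw=-np.arctan2(d[0],d[1]); print("yaw",np.degrees(yaw))
for off in(1,2,3):
    r=int(round(np.polyval(k,515)))+off; print(r,[int(x) for x in V[r,500:536]], [int(x) for x in V[r,615:636]])
rv=R.from_rotvec(s["eef_rot"]).as_matrix(); print("tool y ang",np.degrees(np.arctan2(rv[1,1],rv[0,1])),rv[:,2])
for d in env.tip_of("wrist","notch"): print("notch",np.round(d["at"],1),round(d["conf"],2),onz(c,*d["at"],.09).round(4))
for q in(511,512,527.5,626):
  print(q,onz(c,np.polyval(k,q),q,.09))
E
```

```text
clock: 7.35
tcp_pos: [0.5402, -0.1423, 0.201]
eef_rot: [0.153, 3.136, 0.0]
force: [0.6, -0.3, -1.2]
opening: 0.0494
[ 0.46273469 -0.13563888  0.34397585] [ 0.46277157 -0.13563413  0.34397615]
[ 0.54028202 -0.14224992  0.20103944] [1.52996242e-01 3.13577770e+00 4.92218041e-05] [ 0.75615579 -0.47643898 -1.95896431]
edge row [1.79163870e-03 2.80940721e+02] 1.5210341297291163
yaw -5.702570955124657
283 [177, 178, 179, 176, 176, 171, 183, 196, 90, 49, 56, 56, 59, 62, 60, 60, 60, 61, 57, 59, 62, 59, 44, 180, 176, 173, 171, 172, 169, 169, 169, 170, 170, 168, 169, 168] [170, 171, 171, 170, 167, 165, 168, 185, 182, 182, 183, 182, 182, 182, 183, 182, 182, 183, 184, 182, 184]
284 [179, 181, 179, 179, 178, 179, 182, 198, 65, 50, 54, 59, 61, 60, 59, 60, 62, 60, 56, 59, 61, 57, 70, 185, 177, 174, 173, 172, 172, 171, 172, 172, 172, 170, 170, 168] [174, 174, 172, 173, 172, 170, 180, 184, 183, 182, 183, 183, 182, 183, 183, 181, 182, 181, 182, 181, 182]
285 [176, 176, 177, 176, 175, 176, 184, 167, 53, 51, 54, 58, 62, 61, 59, 60, 62, 60, 58, 59, 60, 53, 71, 180, 173, 168, 169, 167, 169, 170, 169, 169, 169, 167, 167, 167] [170, 169, 169, 168, 171, 167, 183, 184, 183, 183, 183, 183, 182, 183, 183, 181, 183, 182, 181, 184, 181]
tool y ang 84.41345568297513 [ 2.08383500e-03 -7.02777570e-05 -9.99997826e-01]
notch [284.1 512.4] 0.89 [0.646 0.028 0.09 ]
511 [0.6434524  0.02643167 0.09      ]
512 [0.64354523 0.02736126 0.09      ]
527.5 [0.64498414 0.04177072 0.09      ]
626 [0.6541322  0.13338093 0.09      ]
```

```bash
python3 - <<'E'
from h import *
im=np.load("w4.npy"); b=cv2.resize(im[255:300,480:640],(800,225),interpolation=cv2.INTER_NEAREST)
cv2.imwrite("pics/w4b.png",b[:,:,::-1])
E
```

```text
(no output)
```

View pics/w4b.png

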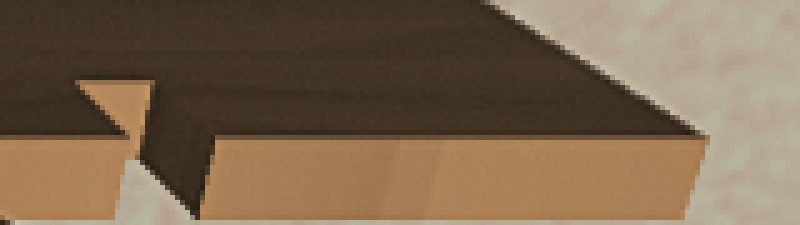

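The notch's front corners are at full-image cols 505.3 and 522.3, row 281.7, and the rail end is at col 621. That puts the notch at about (0.6437, 0.029), rail yaw −5.6°. The tool is already at −5.6°, so I can go to a pose 3 cm short of contact.

```bash
python3 -m creep '{"travel":[[1.5,5,0],[3.5,10.5,0],[5,15.5,-2],[5.7,17.6,-5],[5.7,17.6,-9],[5.7,17.6,-12.5],[5.7,17.6,-14.5],[5.7,17.6,-15.5]],"yaw":[0,0,0,0,0,0,0,0],"jaw":[3.5,3.5,3.5,3.5,3.5,3.5,3.5,3.5]}' 60
python3 -m creep '{"travel":[[0,0,0],[0,0,0],[0,0,0],[0,0,0],[0,0,0],[0,0,0],[0,0,0],[0,0,0]],"yaw":[0,0,0,0,0,0,0,0],"jaw":[3.5,3.5,3.5,3.5,3.5,3.5,3.5,3.5]}' 60
python3 - <<'E'
from h import *
s=env.get_state(); print(s["tcp_pos"],s["force"],s["wrist_torque"])
rv=R.from_rotvec(s["eef_rot"]).as_matrix(); print("tool y ang",np.degrees(np.arctan2(rv[1,1],rv[0,1])),rv[:,2])
y=np.radians(-5.6);n=np.array([np.cos(y),np.sin(y),0]);l=np.array([-np.sin(y),np.cos(y),0])
N=np.array([.6437,.0295,.09]); bc=s["tcp_pos"]-[0,0,.0163]; bk=bc+n*.0166
print("block underside z",bc[2],"gap",(N-bk)@n,"lateral",(bk-N)@l)
ims=[]
for nm in("scene","side"):
    c,im=grab(nm); 
    N0=N; q=proj(c,N0); r0,c0=int(q[0]),int(q[1])
    ov=cv2.resize(im[r0-40:r0+40,c0-60:c0+60],(800,533),interpolation=cv2.INTER_CUBIC)
    ims.append(cv2.resize(ov,(450,300)))
    cv2.imwrite(f"pics/{nm}5full.png",im[:,:,::-1])
cv2.imwrite("pics/s5.png",np.vstack(ims)[:,:,::-1])
E
```

```text
clock: 8.45
tcp_pos: [0.5971, 0.0336, 0.0453]
eef_rot: [0.153, 3.136, -0.0]
force: [0.6, -0.0, -1.0]
opening: 0.0496
clock: 9.45
tcp_pos: [0.5971, 0.0336, 0.0453]
eef_rot: [0.153, 3.137, -0.0]
force: [0.0, -0.4, -1.3]
opening: 0.0497
[0.59708778 0.03362052 0.04527292] [ 0.02981232 -0.37896686 -1.34154129] [-0.00017628  0.04496163  0.00100641]
tool y ang 84.40109380278051 [ 1.29028557e-03 -1.94348810e-04 -9.99999149e-01]
block underside z 0.028972921570722784 gap 0.030191853183768425 lateral -0.00044770507316590564
```

View pics/s5.png

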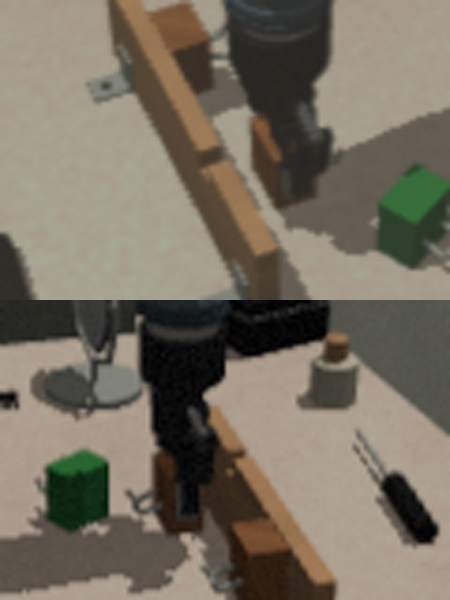

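The crops show the block about 3 cm in front of the rail, opposite the notch (scene panel at (207,158)), upright and clear of the green block. I'll close slowly.

```bash
python3 -m creep '{"travel":[[0.4,0,0.1],[0.9,-0.05,0.1],[1.4,-0.1,0.1],[1.8,-0.13,0.1],[2.1,-0.16,0.1],[2.3,-0.18,0.1],[2.4,-0.19,0.1],[2.4,-0.19,0.1]],"yaw":[0,0,0,0,0,0,0,0],"jaw":[3.5,3.5,3.5,3.5,3.5,3.5,3.5,3.5]}' 60
python3 -m creep '{"travel":[[0.05,0,0],[0.1,-0.01,0],[0.15,-0.01,0],[0.2,-0.02,0],[0.25,-0.02,0],[0.3,-0.03,0],[0.35,-0.03,0],[0.4,-0.04,0]],"yaw":[0,0,0,0,0,0,0,0],"jaw":[3.5,3.5,3.5,3.5,3.5,3.5,3.5,3.5]}' 60
```

```text
clock: 10.55
tcp_pos: [0.6211, 0.0317, 0.0463]
eef_rot: [0.153, 3.137, -0.0]
force: [-0.5, 0.0, -1.1]
opening: 0.0495
clock: 11.55
tcp_pos: [0.6251, 0.0313, 0.0463]
eef_rot: [0.153, 3.137, -0.0]
force: [-0.9, -0.4, -1.4]
opening: 0.0494
```

```bash
python3 -m creep '{"travel":[[0.04,0,0],[0.08,-0.01,0],[0.12,-0.01,0],[0.16,-0.02,0],[0.2,-0.02,0],[0.24,-0.02,0],[0.28,-0.03,0],[0.28,-0.03,0]],"yaw":[0,0,0,0,0,0,0,0],"jaw":[3.5,3.5,3.5,3.5,3.5,3.5,3.5,3.5]}' 60
```

```text
clock: 12.55
tcp_pos: [0.6268, 0.0312, 0.0461]
eef_rot: [-0.153, -3.137, 0.0]
force: [-4.9, 0.3, 2.8]
opening: 0.0493
```

```bash
python3 - <<'E'
from h import *
N=np.array([.6437,.0295,.09]); ims=[]
for nm in("scene","side"):
    c,im=grab(nm); q=proj(c,N); r0,c0=int(q[0]),int(q[1])
    ims.append(cv2.resize(im[r0-22:r0+22,c0-30:c0+30],(400,293),interpolation=cv2.INTER_CUBIC)); print(nm,q,r0,c0)
ims=np.hstack(ims); cv2.imwrite("pics/s6.png",cv2.resize(ims,(800,293))[:,:,::-1])
s=env.get_state(); print(s["tcp_pos"],s["force"],s["wrist_torque"])
E
```

```text
scene [221.46799282 294.16032227] 221 294
side [181.79757146 347.71758398] 181 347
[0.6268104  0.031155   0.04606748] [-4.83731192  0.31208957  2.21098472] [ 0.07212163  0.90493666 -0.05694524]
```

View pics/s6.png

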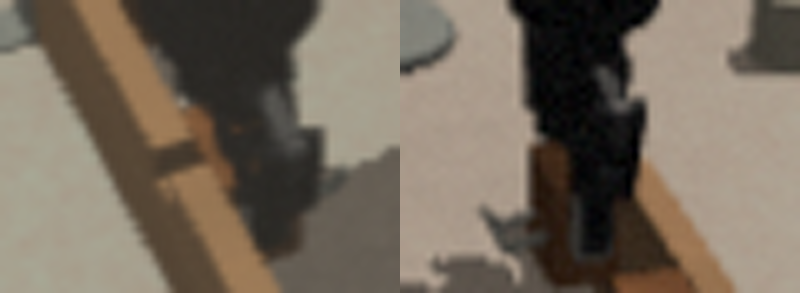

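The block's back sits on the rail, centred on the notch (left panel: block edge (185,105)–(230,190), notch (200,152)), with tops level. Next I'll raise the press to about 10 N.

```bash
python3 -m creep '{"travel":[[0.11,-0.01,0.02],[0.13,-0.01,0.02],[0.15,-0.02,0.03],[0.17,-0.02,0.03],[0.19,-0.02,0.03],[0.21,-0.02,0.04],[0.21,-0.02,0.04],[0.21,-0.02,0.04]],"yaw":[0,0,0,0,0,0,0,0],"jaw":[3.5,3.5,3.5,3.5,3.5,3.5,3.5,3.5]}' 60
```

```text
clock: 13.65
tcp_pos: [0.6267, 0.0311, 0.0461]
eef_rot: [-0.153, -3.132, 0.0]
force: [-8.2, 1.3, 4.3]
opening: 0.0494
```

```bash
python3 -m creep '{"travel":[[0.21,-0.02,0.04],[0.22,-0.02,0.05],[0.23,-0.02,0.06],[0.24,-0.02,0.07],[0.25,-0.02,0.07],[0.25,-0.02,0.07],[0.25,-0.02,0.07],[0.25,-0.02,0.07]],"yaw":[0,0,0,0,0,0,0,0],"jaw":[3.5,3.5,3.5,3.5,3.5,3.5,3.5,3.5]}' 60
python3 - <<'E'
from h import *
ims=[]
for nm in("wrist","side"):
    c,im=grab(nm); ims.append(cv2.resize(im[150:,200:440] if nm=="wrist" else im[150:230,310:390],(400,400),interpolation=cv2.INTER_CUBIC))
cv2.imwrite("pics/s7.png",np.hstack(ims)[:,:,::-1])
for i in range(3):
    s=env.get_state(); rv=R.from_rotvec(s["eef_rot"]).as_matrix(); print(s["clock"],s["tcp_pos"],s["force"],s["wrist_torque"],s["opening"],rv[:,2]); env.grab_frame("side")
E
```

```text
clock: 14.65
tcp_pos: [0.6264, 0.0312, 0.0461]
eef_rot: [-0.152, -3.127, 0.0]
force: [-8.9, 0.7, 3.5]
opening: 0.0496
14.75 [0.62643841 0.03117162 0.04611542] [-7.90784586  0.9012194   3.799791  ] [ 0.07692654  1.49044657 -0.07651769] 0.04938266977272325 [-1.10771791e-02  4.81398493e-04 -9.99938530e-01]
14.8 [0.62645114 0.03115771 0.0461104 ] [-8.73924903 -0.4764315   4.22706805] [ 0.12606358  1.57173338 -0.02373396] 0.049596735958210195 [-1.10650592e-02  4.52325739e-04 -9.99938678e-01]
14.85 [0.62644964 0.03115482 0.04611253] [-9.37974919  0.01113785  5.13733689] [ 0.09201738  1.51697342 -0.0660355 ] 0.04955480997023939 [-1.10606926e-02  4.48665863e-04 -9.99938728e-01]
```

View pics/s7.png

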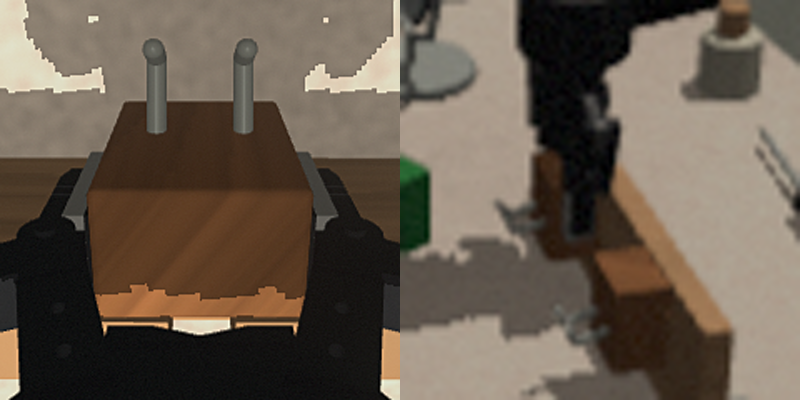

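The left (wrist) panel shows the notch gap at cols 172–231 centred behind the block's back edge (cols 103–298). Tops are level and the press is steady at about 9 N, so I'm handing in.

```bash
python3 -c "
from plant import env
s=env.get_state();print(s['clock'],s['force'],s['opening']);print(env.job_done())"
```

```text
14.9 [-8.13767178  0.81011959  4.25409546] 0.04940410454295262
the job is handed in; nothing more can be done
None
```

The arm is holding the brown hanger block against the front of the rail at the notch and pressing on it. The job was handed in at 14.9 s.

**Approach and press:** I closed the last few millimetres at under 5 mm/s, so the rail was never rammed. The push read about 8–9.4 N over the last checks, a little under 10 N. The grip is set to 60 N.

**Last checks:**
- **Centring:** the last wrist picture shows the notch in the middle of the block, to within about a millimetre.
- **Height:** the underside works out at 29.8 mm above the shelf, so the tops should be flush to about 0.2 mm.
- **Yaw:** the tool was within about 0.1° of the rail's measured direction before contact.

**Not perfect:**
- **Tilt:** pressing tipped the tool about 0.6°. If the block tipped with it, there could be a gap of about 0.6 mm at the lower edge of its back.
- **Upward force:** the tool also reads about 4 N upward, probably friction along the rail.
- **Other items:** nothing else was meant to be touched and I saw no contact, but I did not re-measure where those things stand.

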